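# Set the condiments in the rack by height

## Task

Put the four condiments away in the wooden rack, one standing upright in the middle of each well, in order of height: the shortest in the well next to the wooden paddle board, where the cook reaches over the row, rising to the tallest at the end by the orange pot. Do not knock any of them over, and leave the lemon, the garlic and the mug where they are.

Things in the scene. Friction and masses are not known exactly. Their poses are not given: they have to be found in the camera images.
- rack: fixed wooden condiment rack, 116 (x) x 408 (y) x 20 mm, slightly turned, with four equal round wells in a row along its y axis, at y = -144, -48, +48, +144 mm, x = 0; empty at the start. Wells: 88 mm across, 10 mm deep, cork floor 10 mm above the worktop. A thin steel rail 46 mm high runs along its back edge at x = +51 mm. Origin: centre of the underside; z up.
- board: small olive-wood serving paddle, 82 (x) x 296 (y) x 13 mm, lying flat and fixed beyond one end of the rack, in line with it (at the rack's +y or -y end, different each time). Origin: centre of the underside.
- pot: small orange glazed pot with white salt in it, round, 97 mm across, 93 mm high, fixed beyond the other end of the rack. Origin: centre of the underside.
- salt: salt shaker, 44 mm across, 90 mm high, clear with grey salt and a rounded grey cap (cap 34 mm across, from 66 to 84 mm up). Upright. Origin: centre of the underside, z up. 0.1 kg.
- spice: round spice jar with dark brown cap, 44 mm across, 105 mm high, green and white label (cap 44 mm across, from 85 to 105 mm up). Upright. Origin: centre of the underside, z up. 0.12 kg.
- mill: turned wooden pepper mill, 58 mm across at the foot, 170 mm high; its round head is 49 mm across at 130 to 142 mm up, with a 12 mm metal knob on top from 158 mm. The head does not turn. Upright. Origin: centre of the underside, z up. 0.18 kg.
- oil: dark green oil bottle with square body 61 x 61 mm (75 mm over the corners), 268 mm high; from 190 mm up it narrows to a yellow round cap 32 mm across at 252 to 266 mm. Upright. Origin: centre of the underside, z up. 0.3 to 0.6 kg; held by the cap it swings a little.
- lemon: yellow lemon, 71 x 53 x 51 mm, lying loose among the condiments; not part of the row. Origin: centre of the underside.
- garlic: garlic bulb, 60 mm across, 59 mm high, loose on the wooden paddle; not part of the row. Origin: centre of the underside.
- mug: speckled white mug, 84 x 120 x 106 mm, loose at the right front; not part of the row. Origin: centre of its underside's extent.
Not all that is in view belongs to the job. What is shaped like the spice but pink is not meant.

How it is judged:
At the end, for the whole second after the job is handed in: Salt shaker, spice jar, pepper mill and oil bottle stand in that order in the wells, salt nearest the wooden paddle, oil nearest the orange pot: upright (0.12 rad), at rest on the wells' floors (underside below 14 mm), each within 15 mm of its well's centre along and across the rack (x of salt in the frame of rack between -0.015 and 0.015 m and z of each of salt, spice, mill, oil in the frame of rack below 0.014 m and angle between each of salt, spice, mill, oil's own z axis and vertical below 0.12 rad and linear speed of each of salt, spice, mill, oil below 0.02 m/s and angular speed of each of salt, spice, mill, oil below 0.4 rad/s and x of spice in the frame of rack between -0.015 and 0.015 m and x of mill in the frame of rack between -0.015 and 0.015 m and x of oil in the frame of rack between -0.015 and 0.015 m and ((y of board in the frame of rack above 0 m and y of salt in the frame of rack between 0.129 and 0.159 m and y of spice in the frame of rack between 0.033 and 0.063 m and y of mill in the frame of rack between -0.063 and -0.033 m and y of oil in the frame of rack between -0.159 and -0.129 m) or (y of board in the frame of rack below 0 m and y of salt in the frame of rack between -0.159 and -0.129 m and y of spice in the frame of rack between -0.063 and -0.033 m and y of mill in the frame of rack between 0.033 and 0.063 m and y of oil in the frame of rack between 0.129 and 0.159 m))); the robot touches nothing.
It fails at once if the lemon, the garlic or the mug is moved by more than 30 mm (distance of any of lemon, garlic, mug from where it was at the start of the episode above 0.03 m).
It fails at once if a condiment is knocked over (leans more than 0.6 rad) (angle between any of salt, spice, mill, oil's own z axis and vertical above 0.6 rad).
It also fails if it takes over 115 s, if anything falls off the work surface, if the arm or the gripper's body presses on something with over 40 N, if the wrist force passes 120 N, or if a joint passes its speed limit or range.

## Robot

A 7-joint arm with a two-finger parallel gripper is mounted at the origin on a cart in front of the work surface, level with it; the furniture and walls round the work are solid. World frame = base frame: x ahead of the robot, y to its left, z up, the work surface at z = 0. Lengths are in m, angles in rad, forces in N, time in s.
With the tool pointing down it reaches from about 0.4 to 0.85 m from the base axis. Payload 10.4 kg.
Tool frame: the origin (TCP) lies at the very end of the fingers, on their centre line; the grasp point (between the pads) lies 19 mm behind it (grip_point_offset is the distance from the TCP to the grasp point, in m); z points along the fingers, y is the line along which they close (so a half turn about z gives the same grasp; the last joint's range is limited). The gripper opens to 87 mm and grips with 3 to 60 N. Pads are 19 mm wide; open, the fingers measure 117 mm over their backs; the gripper's body (75 mm by 190 mm) begins 51 mm behind the grasp point.
Start: joints at [-1.263, 0.332, -0.065, 1.46, 0.022, 1.35, -0.088], TCP at [0.203, 0.591, 0.223] pointing down, gripper open.
Joint ranges: [-2.6, 2.6], [-0.5, 2.12], [-1.47, 1.34], [0.16, 2.42], [-1.27, 4.41], [0.06, 2.06], [-2.6, 2.6]. Speed limits (rad/s): [2.22, 2.22, 2.79, 2.79, 3.14, 3.14, 3.14].

## Interface

Orientations are given as a unit quaternion [x, y, z, w].
In Python, from bench import * gives the robot as it stands.
- The arm moves only by the tool play_rows, never from a script. Its argument "increments" is text: rows parted by semicolons, each of 7 numbers parted by spaces: the turn, a rotation vector about the tool's x, y, z in rad, then the shift along the tool's x, y, z in m, then the opening, from 0 (shut) to 1 (fully open). A call has 1 to 8 rows; each row is the pose to reach, as a shift and turn from the pose commanded when the call began, along the tool's axes at that moment; what a row does not reach only later rows make up. A row lasts 1/10 s, in which the tool goes at most 50 mm and 8.59 degrees, less where a joint would pass 70% of its speed; a pose out of reach is approached as far as the arm can. A call with a gripper value outside its range is refused whole. The fingers move at their own pace and stop on an object; "grip_force" is the grip in N (left out, the last holds). Time passes only in rows, so rows that repeat a pose let the fingers close. It gives the time, the measured TCP pose, the force, the opening and the grip force at its end, in the units of the state.
- read_state(): the state, without advancing time (a new reading comes with each control period).
- camera(name): name is "scene" or "top"; returns a dict with "color" (480x640x3 uint8, red, green, blue), "fx", "fy", "cx", "cy" (pixels), "k1" (the pictures are not rectified: a ray, as slopes to the right and down, at radius r is drawn at 1 + k1 r^2 times it, then the intrinsics apply), "camera_from_world" (4x4, takes a point from world to camera coordinates). Camera axes: x right, y down, z forward; pixel columns grow to the right and rows downward; lengths in m; the calibration is good to about 2 mm. A picture is of the moment at which its call begins. There is no depth.
- close_job(): hands the job in; it is judged then, once.
The state is a dict: "time": time; "joint_positions": joint angles; "joint_vel": joint speeds; "joint_torque": joint torques, N m; "ee_pos": TCP position; "eef_rot": TCP orientation; "ft_force": force on the tool from outside, world axes, zero at the start; "torque": the same for the moment, N m; "width": finger opening in m; "grip_force": force on a finger pad.
Only numpy, scipy, OpenCV 4.12 (cv2) and the standard library are available. Lean on these libraries where they do the work, as an engineer would, in place of code of your own. Each camera call takes 0.05 s, during which the arm holds its last target. There are 200 camera calls.

## Working session

There is one attempt and no reset: what is moved stays moved. The work goes in short steps, Python scripts to look and compute and a tool call to move; the robot and the scene stay as the last step left them, time stands still between calls to the robot, and variables do not carry over. Pictures are saved under pics/ and viewed, at most 14 in all, crops included, and the job is handed in when it is done.

Besides the shell and the picture viewer there is one more tool, called after "Request:" as a command line: name --argument value ..., lists and objects as JSON in quotes. play_rows: Moves the arm, as the interface text tells. Its arguments: {"type":"object","properties":{"increments":{"type":"string"},"grip_force":{"type":"number"}},"required":["increments"]}

```bash
mkdir -p pics; cat > h.py <<'E'
from bench import *
import numpy as np, cv2
def snap(n,f):
    c=camera(n); cv2.imwrite('pics/'+f,cv2.cvtColor(c['color'],cv2.COLOR_RGB2BGR)); np.save('pics/'+n+'.npy',{k:np.array(v) for k,v in c.items()},allow_pickle=True); return c
def cam(n): return np.load('pics/'+n+'.npy',allow_pickle=True).item()
def p2w(c,u,v,z):
    d=np.array([(u-c['cx'])/c['fx'],(v-c['cy'])/c['fy']]);s=d.copy()
    for _ in range(20): s=d/(1+c['k1']*(s@s))
    T=np.linalg.inv(c['camera_from_world']); r=T[:3,:3]@[s[0],s[1],1]; o=T[:3,3]
    return o+r*(z-o[2])/r[2]
def w2p(c,P):
    q=(c['camera_from_world']@np.append(P,1))[:3]; s=q[:2]/q[2]; s=s*(1+c['k1']*(s@s))
    return s*[c['fx'],c['fy']]+[c['cx'],c['cy']]
E
python3 - <<'E'
from h import *
np.set_printoptions(precision=4,suppress=True)
for n in('scene','top'):
    c=snap(n,n+'0.png'); print(n,c['fx'],c['k1'],np.linalg.inv(c['camera_from_world']))
print(read_state())
E
```

```text
scene 472.22547278527003 -0.09088595513883824 [[ 0.5035 -0.4241  0.7527 -0.4031]
 [-0.8638 -0.2274  0.4496 -0.6046]
 [-0.0195 -0.8766 -0.4808  0.6546]
 [ 0.      0.      0.      1.    ]]
top 552.1901740885929 -0.019597299346160287 [[ 0.0169 -0.9868  0.161   0.2706]
 [-0.9998 -0.018  -0.0049 -0.0095]
 [ 0.0078 -0.1609 -0.9869  1.5744]
 [ 0.      0.      0.      1.    ]]
{'time': 0.1, 'joint_positions': array([-1.2626,  0.3328, -0.0647,  1.4609,  0.0216,  1.3499, -0.0885]), 'joint_vel': array([ 0.0009, -0.0027,  0.0006, -0.002 , -0.0008, -0.0008, -0.0001]), 'joint_torque': array([  0.0013, -62.4542,   0.0245, -39.0719,  -0.0614,   0.0366,
         0.0001]), 'ee_pos': array([0.2029, 0.5908, 0.2218]), 'eef_rot': array([ 0.1646,  0.9864, -0.0006, -0.0001]), 'ft_force': array([0.0154, 0.2646, 0.2369]), 'torque': array([0.0161, 0.004 , 0.0342]), 'grip_force': 0.0, 'width': 0.08701351504438093}
```

View pics/scene0.png

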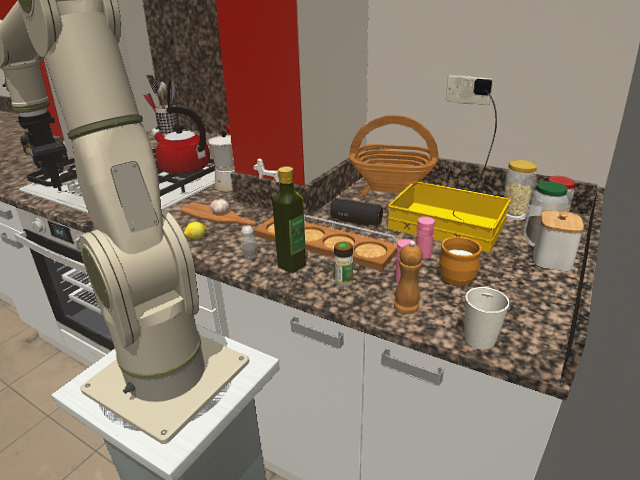

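View pics/top0.png

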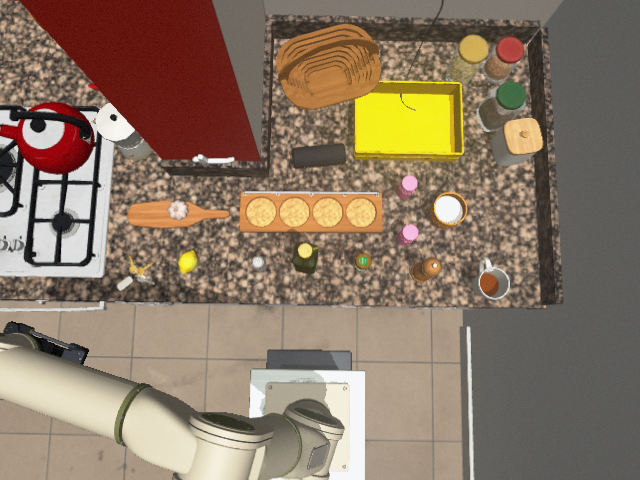

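```bash
python3 - <<'E'
from h import *
t=cv2.imread('pics/top0.png');s=cv2.imread('pics/scene0.png')
a=cv2.resize(t[170:310,230:430],None,fx=4,fy=4,interpolation=cv2.INTER_CUBIC)
cv2.imwrite('pics/a.png',a)
b=cv2.resize(s[160:320,180:430],None,fx=3.2,fy=3.2,interpolation=cv2.INTER_CUBIC)
cv2.imwrite('pics/b.png',b)
E
```

```text
(no output)
```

View pics/a.png

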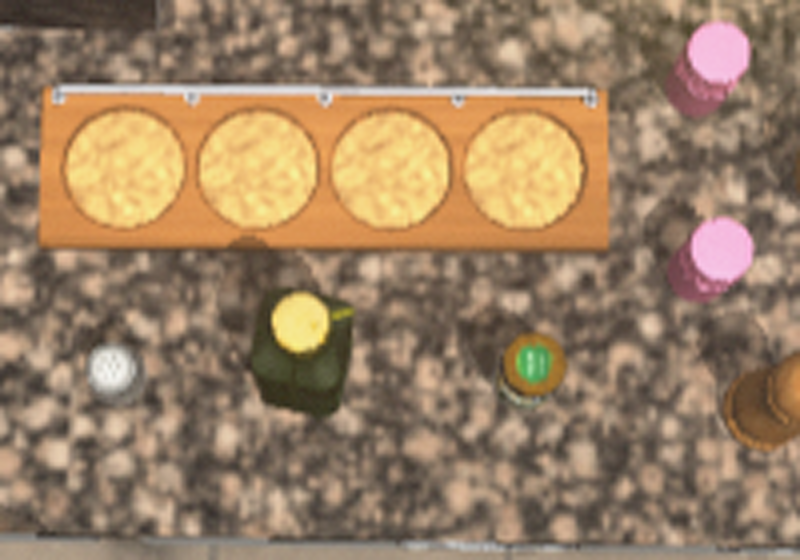

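View pics/b.png

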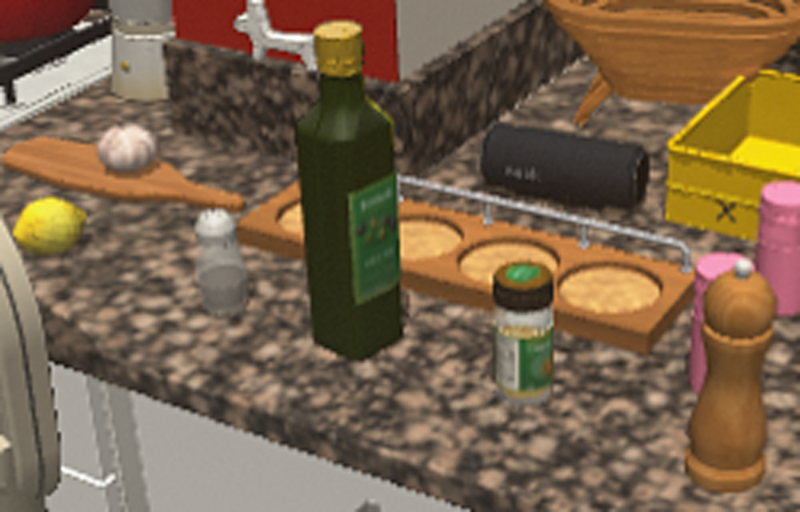

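The crops show the rack wells at top-view (261,212), (294,212), (328,212), (361,212.5). The paddle is at the left (+y) and the orange pot at the right (449,209).

What could be confused:
- **Spice:** brown/green cap at (363.5,261) is the one. The pink ones at (408,186) and (409,233) are not meant.
- **Salt:** (258,262), not the white garlic at (178,210).
- **Oil:** the yellow cap at (305,250), not the lemon at (188,262).
- **Mill:** about (434,266).

The close crop confirms the choice.

```bash
python3 - <<'E'
from h import *
np.set_printoptions(precision=4,suppress=True)
t=cam('top');s=cam('scene')
A=lambda u,v:(230+u/4-.375,170+v/4-.375)
B=lambda u,v:(180+u/3.2-.34,160+v/3.2-.34)
for i,(u,v) in enumerate([(124,168),(258,168),(391,168),(524,170)]): print('well',i,p2w(t,*A(u,v),.02))
for n,a,b,z in [('salt',(112,367),(215,216),.088),('oil',(301,322),(339,32),.266),('spice',(535,362),(524,273),.105)]:
    print(n,p2w(t,*A(*a),z),p2w(s,*B(*b),z))
print('mill',p2w(s,*B(743,268),.165), 'foot from top',p2w(t,*A(765,412),.01))
print('rail ends',p2w(t,*A(57,90),.046),p2w(t,*A(592,90),.046))
for n,u,v in [('backL',240,192),('corner low',265,175)]: print(n,p2w(t,u,v,.02))
print('pot',p2w(t,449,209,.09),'pink',p2w(t,*A(718,50),.105),p2w(t,*A(722,248),.105),'lemon',p2w(t,188,262,.03),'garlic',p2w(t,178,210,.05),'mug',p2w(t,490,283,.1))
# red cabinet front-bottom corner in both
import itertools
for z in(.05,.1,.15,.2,.3,.4): print(z,p2w(t,248,160,z),p2w(s,303,185,z))
m=cv2.resize(cv2.imread('pics/top0.png')[235:295,395:455],None,fx=8,fy=8,interpolation=cv2.INTER_CUBIC);cv2.imwrite('pics/m.png',m)
E
```

```text
well 0 [0.5925 0.1418 0.02  ]
well 1 [0.5942 0.0456 0.02  ]
well 2 [ 0.596  -0.0499  0.02  ]
well 3 [ 0.5963 -0.1455  0.02  ]
salt [0.4409 0.1387 0.088 ] [0.4375 0.1378 0.088 ]
oil [0.4496 0.009  0.266 ] [0.4491 0.0093 0.266 ]
spice [ 0.4474 -0.146   0.105 ] [ 0.448  -0.1448  0.105 ]
mill [ 0.429  -0.3187  0.165 ] foot from top [ 0.4259 -0.3187  0.01  ]
rail ends [0.6427 0.1886 0.046 ] [ 0.6498 -0.1914  0.046 ]
backL [0.6492 0.2032 0.02  ]
corner low [0.7012 0.1327 0.02  ]
pot [ 0.595 -0.383  0.09 ] pink [ 0.6651 -0.2711  0.105 ] [ 0.5272 -0.2723  0.105 ] lemon [0.4422 0.3401 0.03  ] garlic [0.5867 0.3717 0.05  ] mug [ 0.3922 -0.4865  0.1   ]
0.05 [0.7363 0.18   0.05  ] [0.8281 0.2144 0.05  ]
0.1 [0.721  0.1737 0.1   ] [0.7263 0.1467 0.1   ]
0.15 [0.7057 0.1675 0.15  ] [0.6245 0.0789 0.15  ]
0.2 [0.6904 0.1613 0.2   ] [0.5226 0.0112 0.2   ]
0.3 [0.6599 0.1489 0.3   ] [ 0.319  -0.1243  0.3   ]
0.4 [0.6294 0.1365 0.4   ] [ 0.1153 -0.2597  0.4   ]
```

View pics/m.png

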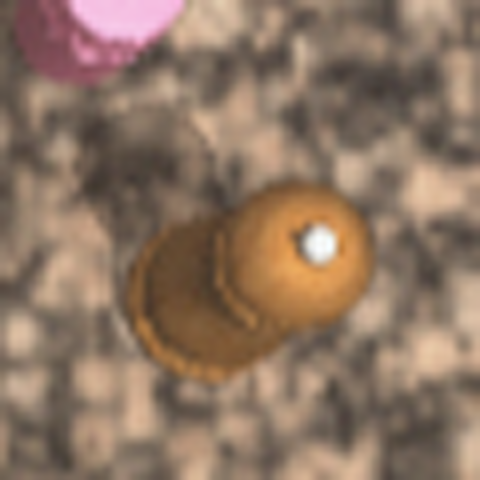

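The mill knob is at top-view (434.5,265), which agrees with the scene-view fix. The mill stands at about (0.429,-0.319).

I'll write a helper that turns a world target into tool-axis increments. Tool y along world +x is the arm's natural posture, so it gives an x-closing grasp.

```bash
cat > go.py <<'E'
import sys
from h import *
from scipy.spatial.transform import Rotation as R
np.set_printoptions(precision=4,suppress=True)
# usage: go.py x y z [closing-angle from world +x, rad]
x,y,z=map(float,sys.argv[1:4]); a=float(sys.argv[4]) if len(sys.argv)>4 else 0.
s=read_state(); r=R.from_quat(s['eef_rot'])
t=R.from_matrix(np.array([[-np.sin(a),np.cos(a),0],[np.cos(a),np.sin(a),0],[0,0,-1]]).T) if 0 else R.from_matrix(np.column_stack([[-np.sin(a),np.cos(a),0],[np.cos(a),np.sin(a),0],[0,0,-1]]))
print('t',s['time'],'pos',s['ee_pos'],'w',s['width'],'F',s['ft_force'],'q',s['joint_positions'])
print('turn',(r.inv()*t).as_rotvec(),'shift',r.inv().apply(np.array([x,y,z])-s['ee_pos']))
E
python3 go.py .439 .138 .2; python3 -c "
from h import *
t=cam('top');print(p2w(t,434.5,265,.168))"
```

```text
t 0.1 pos [0.2029 0.5908 0.2218] w 0.08701351504438093 F [0.0154 0.2646 0.2369] q [-1.2626  0.3328 -0.0647  1.4609  0.0216  1.3499 -0.0885]
turn [-0.0011  0.0009  1.24  ] shift [-0.3704 -0.3515  0.0223]
[ 0.43043122 -0.32282179  0.168     ]
```

Request:
play_rows --increments "0 0 0.15 -0.04 -0.04 0 1;0 0 0.3 -0.08 -0.08 0 1;0 0 0.45 -0.12 -0.12 0 1;0 0 0.6 -0.16 -0.16 0 1;0 0 0.75 -0.2 -0.19 0 1;0 0 0.9 -0.24 -0.23 0 1;0 0 1.05 -0.28 -0.27 0 1;0 0 1.2 -0.32 -0.31 0 1"

```text
time: 0.9
ee_pos: [0.3851, 0.2329, 0.2224]
eef_rot: [0.695, 0.719, 0.0, -0.0]
ft_force: [0.5, 0.5, 0.5]
width: 0.0869
grip_force: 0.0
```

```bash
python3 go.py .439 .138 .2
```

```text
t 0.9 pos [0.3851 0.2329 0.2224] w 0.08691386720459651 F [0.514  0.5046 0.5163] q [-0.9218 -0.071   0.2657  1.9099  0.019   1.3002 -0.628 ]
turn [-0.0001 -0.0003  0.0339] shift [-0.0967  0.0507  0.0224]
```

Request:
play_rows --increments "0 0 0 0 0 0 1;0 0 0 0 0 0 1;0 0 0 0 0 0 1"

```text
time: 1.2
ee_pos: [0.3841, 0.2359, 0.2224]
eef_rot: [0.692, 0.722, -0.0, -0.0]
ft_force: [0.0, 0.5, 0.6]
width: 0.0869
grip_force: 0.0
```

```bash
python3 go.py .439 .138 .2
```

```text
t 1.2 pos [0.3841 0.2359 0.2224] w 0.08686247015685546 F [0.0071 0.5253 0.552 ] q [-0.9245 -0.0688  0.2621  1.908   0.0182  1.3003 -0.6255]
turn [-0.0003 -0.0001  0.0423] shift [-0.1001  0.0507  0.0224]
```

Request:
play_rows --increments "0 0 0.042 -0.04 0.02 0.01 1;0 0 0.042 -0.08 0.04 0.02 1;0 0 0.042 -0.1 0.051 0.03 1;0 0 0.042 -0.1 0.051 0.07 1;0 0 0.042 -0.1 0.051 0.1 1;0 0 0.042 -0.1 0.051 0.1 1;0 0 0.042 -0.1 0.051 0.1 1"

```text
time: 1.9
ee_pos: [0.4395, 0.1381, 0.123]
eef_rot: [0.707, 0.707, -0.0, -0.0]
ft_force: [-0.1, 0.8, 0.5]
width: 0.0871
grip_force: 0.0
```

```bash
python3 - <<'E'
from h import *
t=snap('top','t1.png'); s=snap('scene','s1.png')
a=cv2.resize(cv2.imread('pics/t1.png')[190:310,220:340],(480,480)); b=cv2.resize(cv2.imread('pics/s1.png')[160:290,190:270],(295,480))
cv2.imwrite('pics/v1.png',np.hstack([a,b]))
E
python3 go.py .439 .138 .056
```

```text
t 2.0 pos [0.4405 0.1382 0.1242] w 0.08722559197481439 F [ 0.0971 -0.2309  0.8411] q [-0.8005  0.0441  0.4103  2.0206 -0.0204  1.0783 -0.3815]
turn [ 0.002  -0.0012 -0.0005] shift [-0.0003 -0.0016  0.0682]
```

View pics/v1.png

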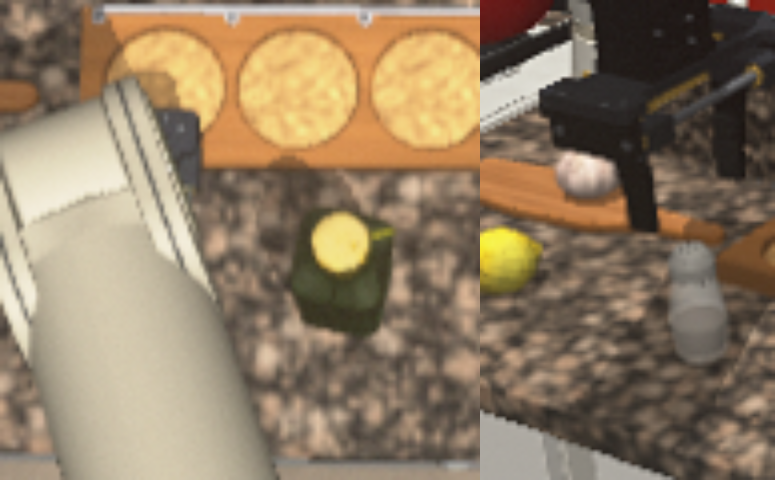

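The gripper straddles the salt shaker, with its fingers in front of and behind the cap. The forearm is clear of the bottle. Next I descend and grip.

Request:
play_rows --increments "0 0 0 0 -0.001 0.03 1;0 0 0 0 -0.001 0.06 1;0 0 0 0 -0.001 0.067 1;0 0 0 0 -0.001 0.067 0.3;0 0 0 0 -0.001 0.067 0.2;0 0 0 0 -0.001 0.067 0.2;0 0 0 0 -0.001 0.067 0.2;0 0 0 0 -0.001 0.067 0.2" --grip_force 20

```text
time: 2.8
ee_pos: [0.439, 0.1373, 0.0562]
eef_rot: [0.708, 0.706, 0.001, 0.0]
ft_force: [-0.5, -0.2, 0.3]
width: 0.0549
grip_force: 0.0
```

Request:
play_rows --increments "0 0 0 0 0 0 0.2;0 0 0 0 0 0 0.2;0 0 0 0 0 0 0.2;0 0 0 0 0 0 0.2"

```text
time: 3.2
ee_pos: [0.4387, 0.1372, 0.0556]
eef_rot: [0.708, 0.706, 0.0, -0.0]
ft_force: [0.4, 0.3, 1.2]
width: 0.0335
grip_force: 19.1
```

Request:
play_rows --increments "0 0 0 0 0 -0.02 0.2;0 0 0 0 0 -0.045 0.2;0 0 0.14 0 0.01 -0.06 0.2;0 0 0.28 0 0.04 -0.06 0.2;0 0 0.42 0 0.07 -0.06 0.2;0 0 0.56 0 0.1 -0.06 0.2;0 0 0.7 0 0.13 -0.06 0.2;0 0 0.84 0.005 0.154 -0.06 0.2"

```text
time: 4.0
ee_pos: [0.594, 0.1409, 0.1151]
eef_rot: [0.936, 0.353, -0.0, 0.0]
ft_force: [0.2, 0.1, -0.0]
width: 0.034
grip_force: 19.0
```

Request:
play_rows --increments "0 0 0.14 0 0 0 0.2;0 0 0.28 0 0 0 0.2;0 0 0.42 0 0 0 0.2;0 0 0.56 0 0 0 0.2;0 0 0.7 0 0 0 0.2;0 0 0.73 0 0 0 0.2;0 0 0.73 0 0 0 0.2;0 0 0.73 0 0 0 0.2"

```text
time: 4.8
ee_pos: [0.5926, 0.1419, 0.1154]
eef_rot: [1.0, 0.001, -0.0, 0.0]
ft_force: [-0.3, 0.6, -1.1]
width: 0.0337
grip_force: 19.0
```

```bash
python3 go.py .5925 .142 .067 -1.5708
```

```text
t 4.8 pos [0.5926 0.1419 0.1154] w 0.03365127982144793 F [-0.2751  0.5953 -1.066 ] q [-0.8379  0.4385  0.6758  1.665  -0.2962  1.1432 -1.6528]
turn [0.     0.0003 0.0021] shift [-0.     -0.0001  0.0484]
```

Request:
play_rows --increments "0 0 0 0 0 0.02 0.2;0 0 0 0 0 0.038 0.2;0 0 0 0 0 0.046 0.2;0 0 0 0 0 0.049 0.2;0 0 0 0 0 0.049 0.2;0 0 0 0 0 0.049 0.2;0 0 0 0 0 0.049 0.2"

```text
time: 5.5
ee_pos: [0.5931, 0.1419, 0.0673]
eef_rot: [1.0, -0.0, 0.001, -0.0]
ft_force: [0.2, 0.2, -0.6]
width: 0.0335
grip_force: 19.0
```

Request:
play_rows --increments "0 0 0 0 0 0 0.5;0 0 0 0 0 0 0.7;0 0 0 0 0 0 0.8;0 0 0 0 0 0 0.8;0 0 0 0 0 0 0.8;0 0 0 0 0 -0.03 0.8;0 0 0 0 0 -0.07 0.8;0 0 0 0 0 -0.11 0.8"

```text
time: 6.3
ee_pos: [0.5923, 0.1416, 0.1776]
eef_rot: [1.0, -0.001, -0.0, 0.0]
ft_force: [1.0, 1.1, -0.4]
width: 0.0694
grip_force: 0.0
```

```bash
python3 go.py .53 -.04 .25 0 
```

```text
t 6.3 pos [0.5923 0.1416 0.1776] w 0.0693588195369738 F [ 1.0251  1.1414 -0.3704] q [-0.8608  0.3798  0.7038  1.5983 -0.2545  1.2584 -1.6854]
turn [-0.0002  0.001  -1.5722] shift [-0.0621  0.1817 -0.0722]
```

Request:
play_rows --increments "0 0 0 0 0 -0.045 1;0 0 0 0 0.03 -0.075 1;0 0 0 0 0.07 -0.08 1;0 0 0 0 0.11 -0.08 1;0 0 0 0 0.15 -0.08 1;0 0 0 0 0.19 -0.08 1;0 0 0 0 0.23 -0.08 1;0 0 0 0 0.27 -0.08 1"

```text
time: 7.1
ee_pos: [0.5921, -0.1297, 0.2567]
eef_rot: [1.0, -0.001, 0.0, -0.0]
ft_force: [0.3, -0.1, 0.1]
width: 0.0868
grip_force: 0.0
```

Request:
play_rows --increments "0 0 -0.14 0 0.017 0 1;0 0 -0.28 -0.03 0.017 0 1;0 0 -0.42 -0.06 0.017 0 1;0 0 -0.56 -0.09 0.017 0 1;0 0 -0.7 -0.12 0.017 0 1;0 0 -0.84 -0.145 0.017 0 1;0 0 -0.98 -0.145 0.017 0 1;0 0 -1.12 -0.145 0.017 0 1"

```text
time: 7.9
ee_pos: [0.4468, -0.1451, 0.2569]
eef_rot: [0.846, 0.533, 0.001, -0.0]
ft_force: [0.7, 0.1, 0.2]
width: 0.087
grip_force: 0.0
```

Request:
play_rows --increments "0 0 -0.14 0 0 0 1;0 0 -0.28 0 0 0 1;0 0 -0.42 0 0 0 1;0 0 -0.45 0 0 0 1;0 0 -0.45 0 0 0 1;0 0 -0.45 0 0 0 1"

```text
time: 8.5
ee_pos: [0.4473, -0.145, 0.2565]
eef_rot: [0.709, 0.705, 0.0, -0.0]
ft_force: [-0.4, 0.6, -0.5]
width: 0.0869
grip_force: 0.0
```

```bash
python3 go.py .4477 -.1454 .075; python3 - <<'E'
from h import *
snap('top','t2.png'); snap('scene','s2.png')
a=cv2.resize(cv2.imread('pics/t2.png')[190:310,220:380],(480,360)); b=cv2.resize(cv2.imread('pics/s2.png')[170:290,200:360],(480,360))
cv2.imwrite('pics/v2.png',np.vstack([a,b])[:,:])
cv2.imwrite('pics/v2.png',cv2.resize(np.hstack([a,b]),(800,300)))
E
```

```text
t 8.5 pos [ 0.4473 -0.145   0.2565] w 0.08687644975019206 F [-0.4302  0.57   -0.5286] q [-0.5991 -0.0941  0.7813  1.833   0.0673  1.3759  0.1618]
turn [ 0.0001 -0.0002 -0.0052] shift [-0.0004  0.0004  0.1815]
```

View pics/v2.png

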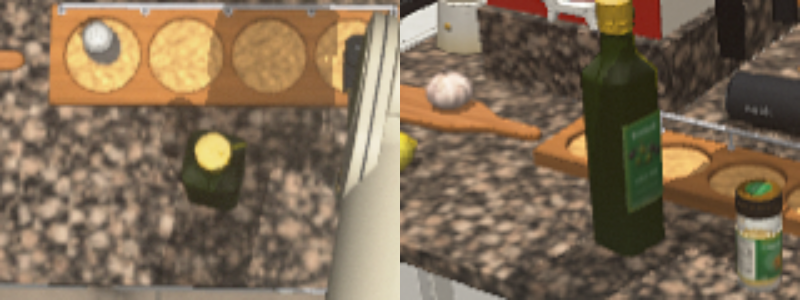

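The salt stands upright in the left well (cap at top-view (258.8,203.6)) and the oil is undisturbed. I'll verify the salt's position and grip the spice.

```bash
python3 -c "
from h import *
t=cam('top');print(p2w(t,258.4,203.2,.099))"
```

```text
[0.59947356 0.1409268  0.099     ]
```

Request:
play_rows --increments "0 0 0 0 0 0.04 1;0 0 0 0 0 0.08 1;0 0 0 0 0 0.12 1;0 0 0 0 0 0.16 1;0 0 0 0 0 0.182 1;0 0 0 0 0 0.182 0.4;0 0 0 0 0 0.182 0.3;0 0 0 0 0 0.182 0.3"

```text
time: 9.4
ee_pos: [0.4484, -0.1452, 0.076]
eef_rot: [0.708, 0.706, 0.001, 0.001]
ft_force: [0.3, 0.4, 1.2]
width: 0.0707
grip_force: 0.0
```

Request:
play_rows --increments "0 0 0 0 0 0 0.3;0 0 0 0 0 0 0.3;0 0 0 0 0 0 0.3;0 0 0 0 0 0 0.3;0 0 0 0 0 0 0.3"

```text
time: 9.9
ee_pos: [0.4475, -0.145, 0.0748]
eef_rot: [0.708, 0.706, 0.0, 0.0]
ft_force: [-1.0, -0.5, 5.1]
width: 0.0435
grip_force: 20.0
```

```bash
python3 go.py .594 .046 .2
```

```text
t 9.9 pos [ 0.4475 -0.145   0.0748] w 0.043496034802504635 F [-0.9777 -0.5422  5.1108] q [-0.5467  0.1681  0.8293  2.062  -0.1504  0.9705  0.3588]
turn [ 0.0004 -0.0002 -0.002 ] shift [ 0.1913  0.1461 -0.1251]
```

```bash
cat > fk.py <<'E'
import numpy as np
from scipy.spatial.transform import Rotation as R
from scipy.optimize import least_squares
D=[([-1.2626,.3328,-.0647,1.4609,.0216,1.3499],[.2029,.5908,.2218]),([-.9245,-.0688,.2621,1.908,.0182,1.3003],[.3841,.2359,.2224]),
([-.8005,.0441,.4103,2.0206,-.0204,1.0783],[.4405,.1382,.1242]),([-.8379,.4385,.6758,1.665,-.2962,1.1432],[.5926,.1419,.1154]),
([-.8608,.3798,.7038,1.5983,-.2545,1.2584],[.5923,.1416,.1776]),([-.5991,-.0941,.7813,1.833,.0673,1.3759],[.4473,-.145,.2565]),([-.5467,.1681,.8293,2.062,-.1504,.9705],[.4475,-.145,.0748])]
def fk(q,p,s):
    h,L1,L2,d,e1,e2=p; z=lambda a:R.from_euler('z',a); y=lambda a:R.from_euler('y',a)
    A=z(s[0]*q[0])*y(q[1]); B=A*z(s[1]*q[2])*y(q[3]); C=B*z(s[2]*q[4])*y(q[5])
    sh=np.array([0,0,h]); el=sh+A.apply([e1,0,L1]); w=el+B.apply([e2,0,L2]); return el,w,w+C.apply([0,0,d]),C.apply([0,0,1])
import itertools
best=None
for s in itertools.product((1,-1),repeat=3):
    f=lambda p:np.concatenate([np.r_[fk(q,p,s)[2]-x,.3*(fk(q,p,s)[3]-[0,0,-1])] for q,x in D])
    o=least_squares(f,[.35,.42,.4,.3,0,0])
    if best is None or o.cost<best[0]: best=(o.cost,s,o.x)
if __name__=='__main__':
    print(best); [print(x,*[v.round(3) for v in fk(q,best[2],best[1])[:2]]) for q,x in D]
E
python3 fk.py
```

```text
(np.float64(0.0024269343718786108), (-1, -1, -1), array([ 0.84167918,  0.44747872,  0.54518757,  0.93388817, -0.05689121,
       -0.01217065]))
[0.2029, 0.5908, 0.2218] [0.028 0.088 1.283] [0.157 0.607 1.175]
[0.3841, 0.2359, 0.2224] [-0.053 -0.07   1.284] [0.362 0.257 1.15 ]
[0.4405, 0.1382, 0.1242] [-0.026 -0.027  1.291] [0.426 0.155 1.045]
[0.5926, 0.1419, 0.1154] [0.093 0.103 1.271] [0.591 0.149 1.055]
[0.5923, 0.1416, 0.1776] [0.074 0.086 1.278] [0.592 0.148 1.122]
[0.4473, -0.145, 0.2565] [-0.081 -0.056  1.282] [ 0.448 -0.146  1.188]
[0.4475, -0.145, 0.0748] [0.016 0.01  1.292] [ 0.444 -0.15   0.994]
```

Request:
play_rows --increments "0 0 0 0 0 -0.025 0.3;0 0 0 0 0 -0.055 0.3;0 0 0 0 0.02 -0.07 0.3;0 0 0.1 0 0.05 -0.07 0.3;0 0 0.24 0 0.08 -0.07 0.3;0 0 0.38 0 0.11 -0.07 0.3;0 0 0.52 0 0.14 -0.07 0.3;0 0 0.66 0 0.1465 -0.07 0.3"

```text
time: 10.7
ee_pos: [0.5962, -0.1443, 0.1435]
eef_rot: [0.899, 0.437, -0.0, 0.0]
ft_force: [-0.2, -0.0, -1.1]
width: 0.0434
grip_force: 20.0
```

Request:
play_rows --increments "0 0 0.14 0 0 0 0.3;0 0 0.28 0 0 0 0.3;0 0 0.42 0 0 0 0.3;0 0 0.56 0 0 0 0.3;0 0 0.7 0 0 0 0.3;0 0 0.84 0 0 0 0.3;0 0 0.91 0 0 0 0.3;0 0 0.91 0 0 0 0.3"

```text
time: 11.5
ee_pos: [0.5936, -0.1451, 0.144]
eef_rot: [1.0, -0.001, -0.001, 0.0]
ft_force: [-0.3, 1.3, -1.3]
width: 0.0436
grip_force: 20.0
```

```bash
python3 go.py .594 .046 .12 -1.5708
```

```text
t 11.5 pos [ 0.5936 -0.1451  0.144 ] w 0.043580457904525145 F [-0.3207  1.2934 -1.2762] q [-0.6315  0.5741  1.0973  1.6421 -0.5318  1.2596 -1.0026]
turn [ 0.0004  0.001  -0.0019] shift [ 0.     -0.1911  0.0239]
```

Request:
play_rows --increments "0 0 0 0 -0.03 0 0.3;0 0 0 0 -0.07 0 0.3;0 0 0 0 -0.11 0 0.3;0 0 0 0 -0.15 0 0.3;0 0 0 0 -0.18 0 0.3;0 0 0 0 -0.191 0 0.3;0 0 0 0 -0.191 0 0.3;0 0 0 0 -0.191 0 0.3"

```text
time: 12.3
ee_pos: [0.5939, 0.0442, 0.1446]
eef_rot: [1.0, -0.001, 0.0, 0.0]
ft_force: [-0.7, -1.2, -1.4]
width: 0.0432
grip_force: 20.0
```

```bash
python3 go.py .594 .046 .0858 -1.5708;python3 - <<'E'
from h import *
snap('top','t3.png'); snap('scene','s3.png')
a=cv2.resize(cv2.imread('pics/t3.png')[190:270,220:380],(640,320),interpolation=3); b=cv2.resize(cv2.imread('pics/s3.png')[140:290,200:430],(437,285))
cv2.imwrite('pics/v3.png',np.vstack([a,cv2.copyMakeBorder(b,0,0,0,203,0)])[:600])
E
```

```text
t 12.3 pos [0.5939 0.0442 0.1446] w 0.04320852584655258 F [-0.718  -1.1542 -1.3678] q [-0.9899  0.5467  1.1298  1.6856 -0.5183  1.2466 -1.3166]
turn [ 0.0006 -0.0001 -0.0015] shift [ 0.0001 -0.0019  0.0588]
```

View pics/v3.png

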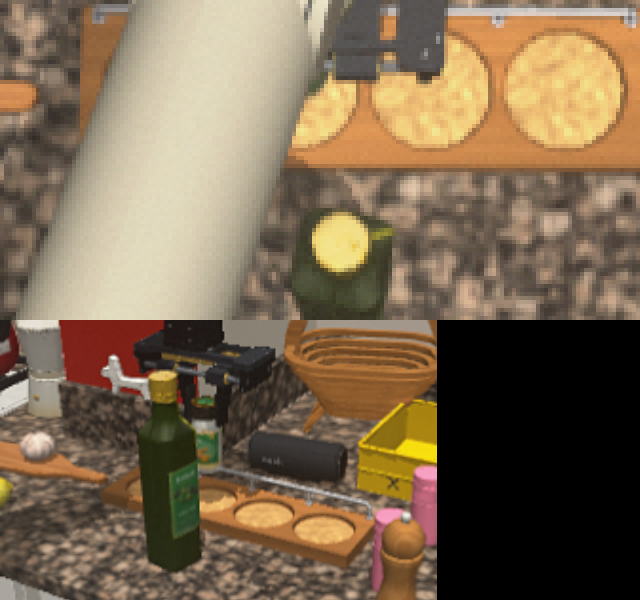

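The spice hangs upright behind the oil over the second well, with everything clear. I lower and release it.

Request:
play_rows --increments "0 0 0 0 -0.001 0.02 0.3;0 0 0 0 -0.001 0.04 0.3;0 0 0 0 -0.001 0.052 0.3;0 0 0 0 -0.001 0.058 0.3;0 0 0 0 -0.001 0.059 0.3;0 0 0 0 -0.001 0.059 0.3;0 0 0 0 -0.001 0.059 0.3"

```text
time: 13.1
ee_pos: [0.5945, 0.0466, 0.0863]
eef_rot: [1.0, -0.001, 0.001, -0.0]
ft_force: [-0.1, -0.2, -1.4]
width: 0.0431
grip_force: 20.0
```

Request:
play_rows --increments "0 0 0 0 0 0 0.5;0 0 0 0 0 0 0.7;0 0 0 0 0 0 0.8;0 0 0 0 0 0 0.8;0 0 0 0 0 0 0.8;0 0 0 0 0 -0.04 0.8;0 0 0 0 0 -0.08 0.8;0 0 0 0 0 -0.12 0.8"

```text
time: 13.9
ee_pos: [0.5938, 0.0464, 0.207]
eef_rot: [1.0, -0.001, -0.0, 0.0]
ft_force: [0.5, 0.0, -0.0]
width: 0.0695
grip_force: 0.0
```

```bash
python3 go.py .5 -.3 .25 0
```

```text
t 13.9 pos [0.5938 0.0464 0.207 ] w 0.06954052281935558 F [ 0.5464  0.0314 -0.0203] q [-1.0264  0.4934  1.182   1.6098 -0.465   1.3556 -1.3565]
turn [-0.0001  0.0005 -1.5725] shift [-0.0932  0.3466 -0.0429]
```

Request:
play_rows --increments "0 0 0 0 0.03 -0.03 1;0 0 0 0 0.07 -0.03 1;0 0 0 0 0.11 -0.03 1;0 0 0 0 0.15 -0.03 1;0 0 0 0 0.19 -0.03 1;0 0 0 -0.02 0.23 -0.03 1;0 0 0 -0.05 0.265 -0.03 1;0 0 0 -0.08 0.3 -0.03 1"

```text
time: 14.7
ee_pos: [0.5123, -0.255, 0.2354]
eef_rot: [1.0, -0.001, -0.0, 0.0]
ft_force: [0.6, -0.7, 0.3]
width: 0.087
grip_force: 0.0
```

Request:
play_rows --increments "0 0 0 -0.03 0.025 0 1;0 0 0 -0.06 0.05 0 1;0 0 0 -0.085 0.066 0 1;0 0 0 -0.085 0.066 0 1;0 0 0 -0.085 0.066 0 1"

```text
time: 15.2
ee_pos: [0.4285, -0.3192, 0.2357]
eef_rot: [1.0, -0.001, 0.001, -0.001]
ft_force: [1.3, 0.1, 0.3]
width: 0.0874
grip_force: 0.0
```

```bash
python3 go.py .429 -.32 .117 -1.5708;python3 - <<'E'
from h import *
snap('top','t4.png'); snap('scene','s4.png')
a=cv2.resize(cv2.imread('pics/t4.png')[190:310,220:460],(720,360),interpolation=3); b=cv2.resize(cv2.imread('pics/s4.png')[140:320,200:500],(400,240))
cv2.imwrite('pics/v4.png',np.vstack([a,cv2.copyMakeBorder(b,0,0,0,320,0)]))
E
```

```text
t 15.2 pos [ 0.4285 -0.3192  0.2357] w 0.08742872881940335 F [1.2697 0.116  0.2673] q [-0.5297  0.259   1.2785  1.7284 -0.2561  1.3442 -0.775 ]
turn [-0.0011 -0.0013 -0.0023] shift [0.0004 0.0009 0.1187]
```

View pics/v4.png

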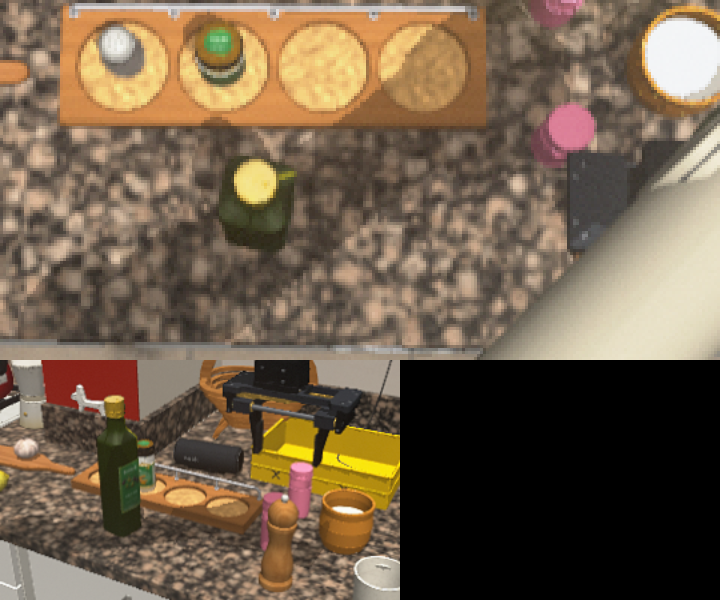

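```bash
cat > sim.py <<'E'
from fk import *
from scipy.optimize import least_squares
D.append(([-.5297,.259,1.2785,1.7284,-.2561,1.3442],[.4285,-.3192,.2357])); D.append(([-.9899,.5467,1.1298,1.6856,-.5183,1.2466],[.5939,.0442,.1446])); D.append(([-.6315,.5741,1.0973,1.6421,-.5318,1.2596],[.5936,-.1451,.144]))
s=(-1,-1,-1)
f=lambda p:np.concatenate([fk(q,np.r_[.36,p[:3],0,p[3]*0],s)[2]-x for q,x in D])
o=least_squares(f,[.42,.55,.45,0]); P=np.r_[.36,o.x[:3],0,0]
def full(q):
    z=lambda a:R.from_euler('z',a); y=lambda a:R.from_euler('y',a)
    C=z(-q[0])*y(q[1])*z(-q[2])*y(q[3])*z(-q[4])*y(q[5])*z(-q[6])
    return fk(q,P,s)[2],C
def jac(q):
    p0,C0=full(q); J=np.zeros((6,7))
    for i in range(7):
        d=np.array(q,float); d[i]+=1e-5; p,C=full(d); J[:3,i]=(p-p0)/1e-5; J[3:,i]=(C*C0.inv()).as_rotvec()/1e-5
    return J
def move(q,dp,rz=0,n=80):
    q=np.array(q,float)
    for _ in range(n): q=q+np.linalg.pinv(jac(q))@np.r_[np.array(dp)/n,0,0,rz/n]
    return q
E
python3 - <<'E'
from sim import *
np.set_printoptions(precision=3,suppress=True)
print(P,np.abs(o.fun).max())
q=[-1.0264,.4934,1.182,1.6098,-.465,1.3556,-1.3565]
print(move(move(q,[0,-.23,.03]),[-.165,-.136,0]))  # expect -.53 .259 1.2785 1.728 -.256 1.344 -.775
q=[-.5297,.259,1.2785,1.7284,-.2561,1.3442,-.775]
for rz in(1.57,-1.57,3.1): print('turn',rz,move(q,[0,0,0],rz))
print('down',move(q,[0,0,-.119]))
from h import cam,p2w,w2p
t=cam('top'); A=lambda u,v:(220+u/3-.33,190+v/3-.33)
print(p2w(t,*A(118,42),.098),p2w(t,*A(217,42),.115),p2w(t,*A(256,182),.266))
E
```

```text
[0.36  0.387 0.515 0.383 0.    0.   ] 0.049970763310482946
[-0.601  0.283  1.395  1.747 -0.285  1.354 -0.721]
turn 1.57 [-0.349  0.173  1.044  1.726 -0.155  1.332  0.723]
turn -1.57 [-0.646  0.541  1.558  1.729 -0.547  1.426 -2.147]
turn 3.1 [-0.221  0.143  0.895  1.727 -0.113  1.328  2.223]
down [-0.384  0.421  1.141  1.851 -0.422  1.142 -0.668]
[0.598 0.139 0.098] [0.596 0.048 0.115] [0.449 0.009 0.266]
```

The salt sits about 6 mm and the spice about 3 mm from their well centres, both fine. Joint 3 is near its range, so I'll turn the tool back the other way. Closing at about +0.8 rad also keeps the hand clear of the oil.

Request:
play_rows --increments "0 0 -0.15 0 0 0 1;0 0 -0.3 0 0 0 1;0 0 -0.45 0 0 0 1;0 0 -0.6 0 0 0 1;0 0 -0.75 0 0 0 1;0 0 -0.9 0 0 0 1;0 0 -1.05 0 0 0 1;0 0 -1.2 0 0 0 1"

```text
time: 16.1
ee_pos: [0.4295, -0.3183, 0.2353]
eef_rot: [0.823, 0.567, -0.0, -0.0]
ft_force: [-0.2, 0.4, -0.6]
width: 0.0872
grip_force: 0.0
```

Request:
play_rows --increments "0 0 -0.15 0 0 0 1;0 0 -0.3 0 0 0 1;0 0 -0.45 0 0 0 1;0 0 -0.6 0 0 0 1;0 0 -0.75 0 0 0 1;0 0 -0.9 0 0 0 1;0 0 -1.05 0 0 0 1;0 0 -1.17 0 0 0 1"

```text
time: 16.9
ee_pos: [0.4295, -0.3183, 0.2352]
eef_rot: [0.373, 0.928, -0.0, -0.0]
ft_force: [0.3, -0.6, 0.3]
width: 0.0867
grip_force: 0.0
```

```bash
python3 go.py .429 -.32 .117 0.8
```

```text
t 16.9 pos [ 0.4295 -0.3183  0.2352] w 0.08670779451819649 F [ 0.27   -0.5638  0.2555] q [-0.2412  0.149   0.8842  1.7196 -0.1179  1.3294  1.4717]
turn [-0.0007 -0.0005  0.0057] shift [-0.0008 -0.0015  0.1182]
```

q3 is back to 0.88. Next I descend on the mill head and grip.

Request:
play_rows --increments "0 0 0 -0.001 -0.001 0.03 1;0 0 0 -0.001 -0.001 0.07 1;0 0 0 -0.001 -0.001 0.105 1;0 0 0 -0.001 -0.001 0.118 1;0 0 0 -0.001 -0.001 0.118 0.5;0 0 0 -0.001 -0.001 0.118 0.3;0 0 0 -0.001 -0.001 0.118 0.3;0 0 0 -0.001 -0.001 0.118 0.3" --grip_force 25

```text
time: 17.7
ee_pos: [0.4295, -0.3209, 0.1188]
eef_rot: [0.377, 0.926, 0.0, 0.001]
ft_force: [0.7, -1.4, -0.7]
width: 0.0628
grip_force: 0.0
```

Request:
play_rows --increments "0 0 0 0 0 0 0.3;0 0 0 0 0 0 0.3;0 0 0 0 0 0 0.3;0 0 0 0 0 0 0.3;0 0 0 0 0 0 0.3"

```text
time: 18.2
ee_pos: [0.4291, -0.3206, 0.118]
eef_rot: [0.377, 0.926, 0.0, 0.0]
ft_force: [0.8, 0.9, 5.7]
width: 0.0473
grip_force: 24.6
```

```bash
python3 go.py .47 -.2 .237 0.8; python3 go.py .5956 -.05 .237 .8
```

```text
t 18.2 pos [ 0.4291 -0.3206  0.118 ] w 0.04728886237049025 F [0.774  0.9302 5.6524] q [-0.1757  0.2881  0.8522  1.8639 -0.2434  1.0965  1.5665]
turn [ 0.0007  0.0008 -0.0019] shift [ 0.0548  0.115  -0.119 ]
t 18.2 pos [ 0.4291 -0.3206  0.118 ] w 0.04728886237049025 F [0.774  0.9302 5.6524] q [-0.1757  0.2881  0.8522  1.8639 -0.2434  1.0965  1.5665]
turn [ 0.0007  0.0008 -0.0019] shift [ 0.0696  0.3101 -0.1189]
```

Request:
play_rows --increments "0 0 0 0 0 -0.02 0.3;0 0 0 0 0 -0.05 0.3;0 0 0 0 0 -0.08 0.3;0 0 0 0 0 -0.105 0.3;0 0 0 0.004 0.02 -0.12 0.3;0 0 0 0.011 0.05 -0.12 0.3;0 0 0 0.018 0.08 -0.12 0.3;0 0 0 0.025 0.11 -0.12 0.3"

```text
time: 19.0
ee_pos: [0.4876, -0.2232, 0.2372]
eef_rot: [0.377, 0.926, 0.0, -0.0]
ft_force: [0.4, -0.5, -2.2]
width: 0.0472
grip_force: 24.8
```

Request:
play_rows --increments "0 0 0 0.006 0.03 0 0.3;0 0 0 0.013 0.06 0 0.3;0 0 0 0.02 0.09 0 0.3;0 0 0 0.027 0.12 0 0.3;0 0 0 0.034 0.15 0 0.3;0 0 0 0.04 0.18 0 0.3;0 0 0 0.0446 0.2 0 0.3;0 0 0 0.0446 0.2 0 0.3"

```text
time: 19.8
ee_pos: [0.596, -0.0466, 0.2365]
eef_rot: [0.375, 0.927, -0.0, -0.001]
ft_force: [-0.2, 0.2, -2.0]
width: 0.0474
grip_force: 24.8
```

Request:
play_rows --increments "0 0 0 0 0 0.03 0.3;0 0 0 0 0 0.06 0.3;0 0 0 0 0 0.06 0.3;0 0 0 0 0 0.06 0.3"

```text
time: 20.2
ee_pos: [0.5949, -0.0509, 0.1781]
eef_rot: [0.377, 0.926, -0.0, -0.0]
ft_force: [0.0, -0.5, -1.1]
width: 0.0472
grip_force: 24.9
```

```bash
python3 go.py .5956 -.05 .129 .8
```

```text
t 20.2 pos [ 0.5949 -0.0509  0.1781] w 0.04720023322836366 F [ 0.0028 -0.4904 -1.0753] q [-0.5431  0.3458  0.6885  1.6302 -0.2285  1.2487  0.9861]
turn [-0.0008 -0.0002 -0.0032] shift [0.0001 0.0012 0.0491]
```

Request:
play_rows --increments "0 0 0 0 0.001 0.02 0.3;0 0 0 0 0.001 0.037 0.3;0 0 0 0 0.001 0.046 0.3;0 0 0 0 0.001 0.05 0.3;0 0 0 0 0.001 0.05 0.3;0 0 0 0 0.001 0.05 0.3;0 0 0 0 0.001 0.05 0.3"

```text
time: 20.9
ee_pos: [0.5963, -0.0493, 0.1283]
eef_rot: [0.377, 0.926, 0.0, 0.0]
ft_force: [0.2, -0.5, -2.2]
width: 0.0469
grip_force: 24.9
```

Request:
play_rows --increments "0 0 0 0 0 0 0.6;0 0 0 0 0 0 0.8;0 0 0 0 0 0 1;0 0 0 0 0 0 1;0 0 0 0 0 0 1;0 0 0 0 0 -0.04 1;0 0 0 0 0 -0.08 1;0 0 0 0 0 -0.12 1"

```text
time: 21.7
ee_pos: [0.5956, -0.0494, 0.249]
eef_rot: [0.377, 0.926, -0.0, -0.0]
ft_force: [0.2, 0.4, 0.0]
width: 0.0867
grip_force: 0.0
```

Request:
play_rows --increments "0 0 0 0 0 -0.04 1;0 0 0 0 0 -0.08 1;0 0 0 0 0 -0.1 1;0 0 0 0 0 -0.1 1"

```text
time: 22.1
ee_pos: [0.5969, -0.0497, 0.3507]
eef_rot: [0.377, 0.926, 0.001, 0.002]
ft_force: [0.4, -0.4, 0.1]
width: 0.0871
grip_force: 0.0
```

```bash
python3 go.py .4493 .0092 .24 .8;python3 - <<'E'
from h import *
snap('top','t5.png'); snap('scene','s5.png')
a=cv2.resize(cv2.imread('pics/t5.png')[190:310,220:460],(720,360),interpolation=3); b=cv2.resize(cv2.imread('pics/s5.png')[140:320,200:500],(400,240))
cv2.imwrite('pics/v5.png',np.vstack([a,cv2.copyMakeBorder(b,0,0,0,320,0)]))
E
```

```text
t 22.1 pos [ 0.5969 -0.0497  0.3507] w 0.08714285608467312 F [ 0.3808 -0.4082  0.1395] q [-0.5559  0.2724  0.7245  1.3477 -0.1803  1.5826  0.9448]
turn [ 0.0037  0.0034 -0.0022] shift [ 0.1472 -0.0613  0.11  ]
```

View pics/v5.png

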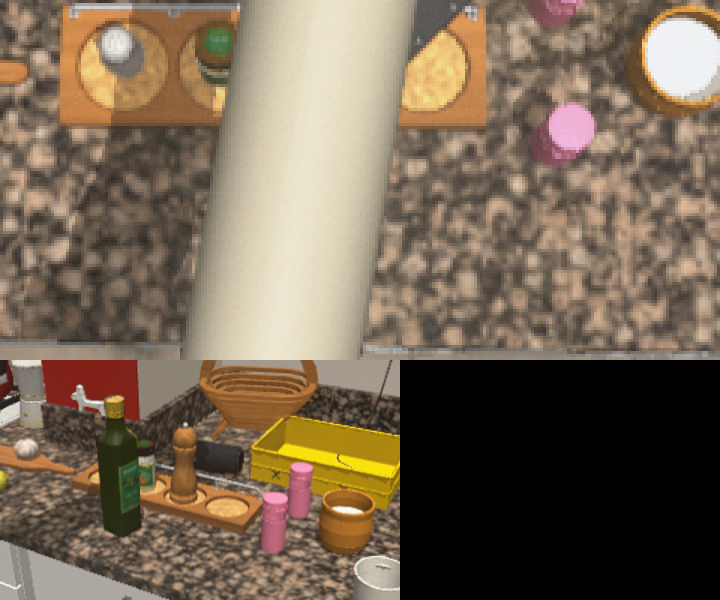

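The mill stands upright in its well. Next is the oil: over the cap, then down.

Request:
play_rows --increments "0 0 0 0.035 -0.015 0 1;0 0 0 0.07 -0.03 0 1;0 0 0 0.11 -0.045 0 1;0 0 0 0.147 -0.061 0 1;0 0 0 0.147 -0.061 0 1;0 0 0 0.147 -0.061 0.02 1;0 0 0 0.147 -0.061 0.02 1;0 0 0 0.147 -0.061 0.02 1"

```text
time: 23.0
ee_pos: [0.4479, 0.0095, 0.3269]
eef_rot: [0.377, 0.926, -0.001, -0.001]
ft_force: [0.5, 0.3, 1.1]
width: 0.0868
grip_force: 0.0
```

```bash
python3 go.py .4493 .0092 .24 .8
```

```text
t 23.0 pos [0.4479 0.0095 0.3269] w 0.08675818271964955 F [0.4908 0.2737 1.1028] q [-0.7894 -0.1623  0.5939  1.7465  0.0911  1.532   0.5923]
turn [-0.0018 -0.0007 -0.0023] shift [-0.0012  0.0009  0.0869]
```

Request:
play_rows --increments "0 0 0 -0.001 0.001 0.03 1;0 0 0 -0.001 0.001 0.06 1;0 0 0 -0.001 0.001 0.08 1;0 0 0 -0.001 0.001 0.087 1;0 0 0 -0.001 0.001 0.087 0.5;0 0 0 -0.001 0.001 0.087 0.2;0 0 0 -0.001 0.001 0.087 0.2;0 0 0 -0.001 0.001 0.087 0.2" --grip_force 45

```text
time: 23.8
ee_pos: [0.45, 0.0098, 0.2413]
eef_rot: [0.377, 0.926, 0.0, 0.0]
ft_force: [0.1, 0.1, -0.0]
width: 0.0626
grip_force: 0.0
```

Request:
play_rows --increments "0 0 0 0 0 0 0.2;0 0 0 0 0 0 0.2;0 0 0 0 0 0 0.2;0 0 0 0 0 0 0.2;0 0 0 0 0 0 0.2;0 0 0 0 0 0 0.2"

```text
time: 24.4
ee_pos: [0.4495, 0.0097, 0.2405]
eef_rot: [0.377, 0.926, 0.0, -0.0]
ft_force: [0.6, 0.2, -0.8]
width: 0.0391
grip_force: 42.8
```

```bash
python3 go.py .4493 -.146 .29 .8; python3 go.py .597 -.146 .29 .8
```

```text
t 24.4 pos [0.4495 0.0097 0.2405] w 0.039113781211891616 F [ 0.6012  0.1991 -0.8394] q [-0.783  -0.1243  0.6182  1.8977  0.0737  1.3459  0.6132]
turn [ 0.0001 -0.0001 -0.002 ] shift [-0.1086 -0.1116 -0.0495]
t 24.4 pos [0.4495 0.0097 0.2405] w 0.039113781211891616 F [ 0.6012  0.1991 -0.8394] q [-0.783  -0.1243  0.6182  1.8977  0.0737  1.3459  0.6132]
turn [ 0.0001 -0.0001 -0.002 ] shift [-0.2143 -0.0085 -0.0495]
```

The opening stopped at 39 mm where the cap is 32 mm. The cap's little yellow spur points to -y, so I'll reopen, turn to close square to it, and regrip.

Request:
play_rows --increments "0 0 0 0 0 0 0.5;0 0 0 0 0 0 0.8;0 0 0 0 0 0 1;0 0 0 0 0 0 1;0 0 0.15 0 0 0 1;0 0 0.3 0 0 0 1;0 0 0.45 0 0 0 1;0 0 0.6 0 0 0 1"

```text
time: 25.2
ee_pos: [0.4495, 0.0097, 0.2405]
eef_rot: [0.636, 0.772, 0.0, -0.0]
ft_force: [0.9, -0.1, 0.4]
width: 0.0851
grip_force: 0.0
```

Request:
play_rows --increments "0 0 0 0 0 0 1;0 0 0 0 0 0 0.4;0 0 0 0 0 0 0.2;0 0 0 0 0 0 0.2;0 0 0 0 0 0 0.2;0 0 0 0 0 0 0.2;0 0 0 0 0 0 0.2;0 0 0 0 0 0 0.2"

```text
time: 26.0
ee_pos: [0.4494, 0.0097, 0.2405]
eef_rot: [0.634, 0.774, -0.0, -0.0]
ft_force: [-0.5, 0.0, -3.2]
width: 0.0397
grip_force: 35.4
```

Request:
play_rows --increments "0 0 0 0 0 0 0.2;0 0 0 0 0 0 0.2;0 0 0 0 0 0 0.2;0 0 0 0 0 0 0.2"

```text
time: 26.4
ee_pos: [0.4493, 0.0097, 0.2403]
eef_rot: [0.634, 0.774, -0.0, -0.0]
ft_force: [-0.8, -0.3, -3.8]
width: 0.0388
grip_force: 42.8
```

```bash
python3 go.py .4493 -.146 .29 .2; python3 go.py .597 -.146 .29 .2; python3 - <<'E'
from h import *
snap('top','t6.png'); snap('scene','s6.png')
b=cv2.imread('pics/s6.png')[120:280,240:400]
cv2.imwrite('pics/v6.png',cv2.resize(b,(560,560),interpolation=3))
E
```

```text
t 26.4 pos [0.4493 0.0097 0.2403] w 0.038817795550471795 F [-0.7627 -0.2601 -3.8055] q [-0.7375 -0.1177  0.5771  1.8964  0.0658  1.3449  0.0196]
turn [-0.0005 -0.     -0.002 ] shift [-0.1526 -0.0307 -0.0497]
t 26.4 pos [0.4493 0.0097 0.2403] w 0.038817795550471795 F [-0.7627 -0.2601 -3.8055] q [-0.7375 -0.1177  0.5771  1.8964  0.0658  1.3449  0.0196]
turn [-0.0005 -0.     -0.002 ] shift [-0.1817  0.1141 -0.0497]
```

View pics/v6.png

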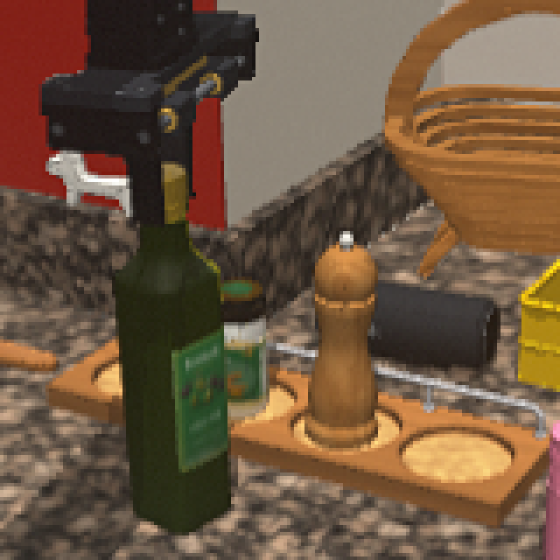

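The fingertips at 0.240 m reach below the cap onto the tapering neck, which explains the 39 mm. I'll regrip 10 mm higher, on the cap only.

Request:
play_rows --increments "0 0 0 0 0 0 0.5;0 0 0 0 0 0 0.7;0 0 0 0 0 0 0.7;0 0 0 0 0 -0.01 0.7;0 0 0 0 0 -0.01 0.7;0 0 0 0 0 -0.01 0.3;0 0 0 0 0 -0.01 0.2;0 0 0 0 0 -0.01 0.2"

```text
time: 27.3
ee_pos: [0.4494, 0.0097, 0.2504]
eef_rot: [0.634, 0.774, -0.0, -0.0]
ft_force: [-0.6, 0.1, -0.2]
width: 0.0447
grip_force: 0.0
```

Request:
play_rows --increments "0 0 0 0 0 0 0.2;0 0 0 0 0 0 0.2;0 0 0 0 0 0 0.2;0 0 0 0 0 0 0.2;0 0 0 0 0 0 0.2;0 0 0 0 0 0 0.2"

```text
time: 27.9
ee_pos: [0.4494, 0.0097, 0.2504]
eef_rot: [0.634, 0.774, -0.0, -0.0]
ft_force: [0.1, -0.1, -3.6]
width: 0.0323
grip_force: 42.7
```

Request:
play_rows --increments "0 0 0 0 0 -0.005 0.2;0 0 0 0 0 -0.015 0.2;0 0 0 0 0 -0.03 0.2;0 0 0 0 0 -0.042 0.2;0 0 0 0 0 -0.05 0.2;0 0 0 0 0 -0.05 0.2;0 0 0 -0.003 -0.0006 -0.05 0.2;0 0 0 -0.01 -0.002 -0.05 0.2"

```text
time: 28.7
ee_pos: [0.4492, -0.0005, 0.2999]
eef_rot: [0.633, 0.774, -0.0, -0.0]
ft_force: [-0.1, -0.3, -3.8]
width: 0.0329
grip_force: 42.7
```

Request:
play_rows --increments "0 0 0 -0.01 -0.002 0 0.2;0 0 0 -0.023 -0.0046 0 0.2;0 0 0 -0.038 -0.0076 0 0.2;0 0 0 -0.055 -0.011 0 0.2;0 0 0 -0.072 -0.0145 0 0.2;0 0 0 -0.089 -0.018 0 0.2;0 0 0 -0.104 -0.021 0 0.2;0 0 0 -0.117 -0.0236 0 0.2"

```text
time: 29.5
ee_pos: [0.4489, -0.1221, 0.3004]
eef_rot: [0.634, 0.773, 0.0, -0.0]
ft_force: [0.5, 0.1, -3.5]
width: 0.0329
grip_force: 42.7
```

Request:
play_rows --increments "0 0 0 -0.01 -0.002 0 0.2;0 0 0 -0.018 -0.0036 0 0.2;0 0 0 -0.023 -0.0046 0 0.2;0 0 0 -0.0256 -0.005 0 0.2;0 0 0 -0.0256 -0.005 0 0.2;0 0 0 -0.0256 -0.005 0 0.2;0 0 0 -0.0256 -0.005 0 0.2;0 0 0 -0.0256 -0.005 0 0.2"

```text
time: 30.3
ee_pos: [0.4496, -0.1456, 0.3005]
eef_rot: [0.633, 0.774, 0.0, -0.0]
ft_force: [-0.5, -0.2, -4.0]
width: 0.0327
grip_force: 42.7
```

```bash
python3 go.py .597 -.146 .3 .2; python3 - <<'E'
from h import *
snap('top','t7.png'); snap('scene','s7.png')
b=cv2.imread('pics/s7.png')[100:320,230:450]
cv2.imwrite('pics/v7.png',cv2.resize(b,(560,560),interpolation=3))
E
```

```text
t 30.3 pos [ 0.4496 -0.1456  0.3005] w 0.032698027752267454 F [-0.5482 -0.1947 -4.0314] q [-0.6191 -0.112   0.7855  1.7522  0.0795  1.4691  0.3538]
turn [ 0.     -0.0001 -0.0013] shift [-0.0295  0.1444  0.0005]
```

View pics/v7.png

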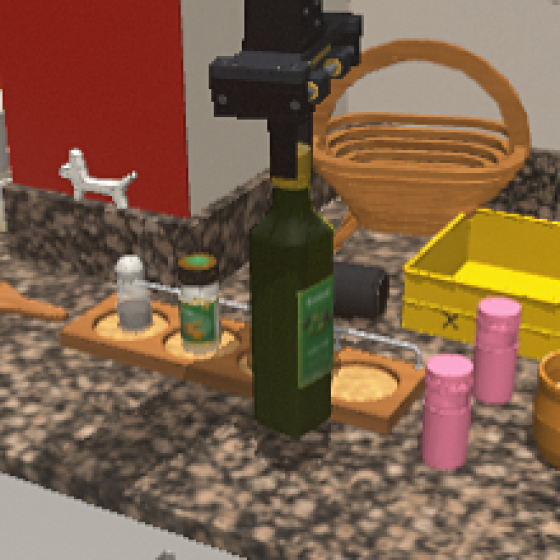

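The oil hangs upright, and the salt and spice stand in their wells. Next I go forward, slowly.

Request:
play_rows --increments "0 0 0 -0.001 0.005 0 0.2;0 0 0 -0.003 0.015 0 0.2;0 0 0 -0.006 0.029 0 0.2;0 0 0 -0.009 0.045 0 0.2;0 0 0 -0.0125 0.062 0 0.2;0 0 0 -0.016 0.079 0 0.2;0 0 0 -0.0195 0.096 0 0.2;0 0 0 -0.0225 0.111 0 0.2"

```text
time: 31.2
ee_pos: [0.5641, -0.1457, 0.3001]
eef_rot: [0.633, 0.774, -0.0, 0.0]
ft_force: [-1.4, 0.2, -2.9]
width: 0.0327
grip_force: 42.7
```

Request:
play_rows --increments "0 0 0 -0.0025 0.013 0 0.2;0 0 0 -0.0045 0.023 0 0.2;0 0 0 -0.006 0.03 0 0.2;0 0 0 -0.007 0.0334 0 0.2;0 0 0 -0.007 0.0334 0 0.2;0 0 0 -0.007 0.0334 0 0.2;0 0 0 -0.007 0.0334 0 0.2;0 0 0 -0.007 0.0334 0 0.2"

```text
time: 32.0
ee_pos: [0.5967, -0.1465, 0.3008]
eef_rot: [0.634, 0.774, 0.0, -0.0]
ft_force: [-0.0, 0.3, -3.7]
width: 0.0326
grip_force: 42.7
```

```bash
python3 go.py .597 -.146 .261 .2
```

```text
t 32.0 pos [ 0.5967 -0.1465  0.3008] w 0.03260265049160649 F [-0.0037  0.3339 -3.7151] q [-0.4677  0.3523  0.8481  1.4013 -0.263   1.5039  0.5647]
turn [ 0.0005 -0.0004 -0.002 ] shift [0.0004 0.0004 0.0398]
```

Request:
play_rows --increments "0 0 0 0 0 0.01 0.2;0 0 0 0 0 0.02 0.2;0 0 0 0 0 0.029 0.2;0 0 0 0 0 0.035 0.2;0 0 0 0 0 0.038 0.2;0 0 0 0 0 0.04 0.2;0 0 0 0 0 0.04 0.2;0 0 0 0 0 0.04 0.2"

```text
time: 32.8
ee_pos: [0.597, -0.1465, 0.2608]
eef_rot: [0.634, 0.774, 0.0, 0.0]
ft_force: [-0.4, 0.4, -3.6]
width: 0.0327
grip_force: 42.7
```

```bash
python3 go.py .597 -.146 .261 .2; python3 - <<'E'
from h import *
snap('top','t8.png'); snap('scene','s8.png')
a=cv2.imread('pics/t8.png')[180:240,230:400]; b=cv2.imread('pics/s8.png')[130:290,240:410]
cv2.imwrite('pics/v8.png',np.vstack([cv2.resize(a,(510,180),interpolation=3),cv2.resize(b,(510,420),interpolation=3)]))
E
```

```text
t 32.8 pos [ 0.597  -0.1465  0.2608] w 0.03266497676133684 F [-0.4333  0.3913 -3.5932] q [-0.4688  0.367   0.8389  1.4693 -0.2733  1.4259  0.5741]
turn [ 0.0004  0.0001 -0.002 ] shift [ 0.0005  0.0001 -0.0002]
```

View pics/v8.png

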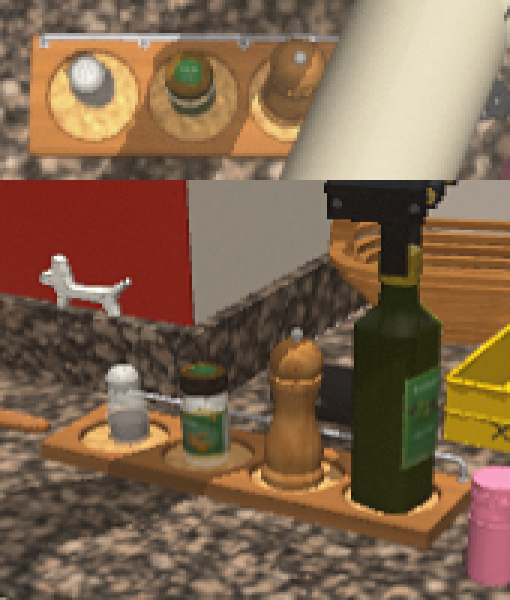

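The oil is in the end well, upright and just at the floor. I press down 1.5 mm more, release and retreat upward.

Request:
play_rows --increments "0 0 0 0 0 0.001 0.2;0 0 0 0 0 0.0015 0.2;0 0 0 0 0 0.0015 0.2;0 0 0 0 0 0.0015 0.35;0 0 0 0 0 0.0015 0.45;0 0 0 0 0 0.0015 0.6;0 0 0 0 0 0.0015 0.8;0 0 0 0 0 0.0015 0.8"

```text
time: 33.7
ee_pos: [0.5969, -0.1465, 0.259]
eef_rot: [0.634, 0.774, 0.0, -0.0]
ft_force: [-0.3, 1.0, -0.4]
width: 0.0555
grip_force: 0.0
```

Request:
play_rows --increments "0 0 0 0 0 0 0.9;0 0 0 0 0 -0.02 1;0 0 0 0 0 -0.05 1;0 0 0 0 0 -0.09 1;0 0 0 -0.03 0 -0.12 1;0 0 0 -0.07 0 -0.12 1;0 0 0 -0.11 -0.02 -0.12 1;0 0 0 -0.15 -0.04 -0.12 1"

```text
time: 34.5
ee_pos: [0.5872, -0.3027, 0.3786]
eef_rot: [0.633, 0.774, -0.0, -0.0]
ft_force: [0.1, -0.7, 0.3]
width: 0.0871
grip_force: 0.0
```

Request:
play_rows --increments "0 0 0 -0.04 -0.03 0 1;0 0 0 -0.08 -0.06 0 1;0 0 0 -0.12 -0.09 0 1;0 0 0 -0.12 -0.09 0 1;0 0 0 -0.12 -0.09 0 1;0 0 0 -0.12 -0.09 0 1"

```text
time: 35.1
ee_pos: [0.5235, -0.4358, 0.3788]
eef_rot: [0.633, 0.774, 0.0, -0.0]
ft_force: [0.3, 1.1, 0.6]
width: 0.0872
grip_force: 0.0
```

```bash
python3 - <<'E'
from h import *
snap('top','t9.png'); snap('scene','s9.png')
a=cv2.imread('pics/t9.png')[170:250,220:400]; b=cv2.imread('pics/s9.png')[150:290,230:410]
cv2.imwrite('pics/v9.png',np.vstack([cv2.resize(a,(720,320),interpolation=3),cv2.copyMakeBorder(cv2.resize(b,(360,280),interpolation=3),0,0,0,360,0)]))
E
```

```text
(no output)
```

View pics/v9.png

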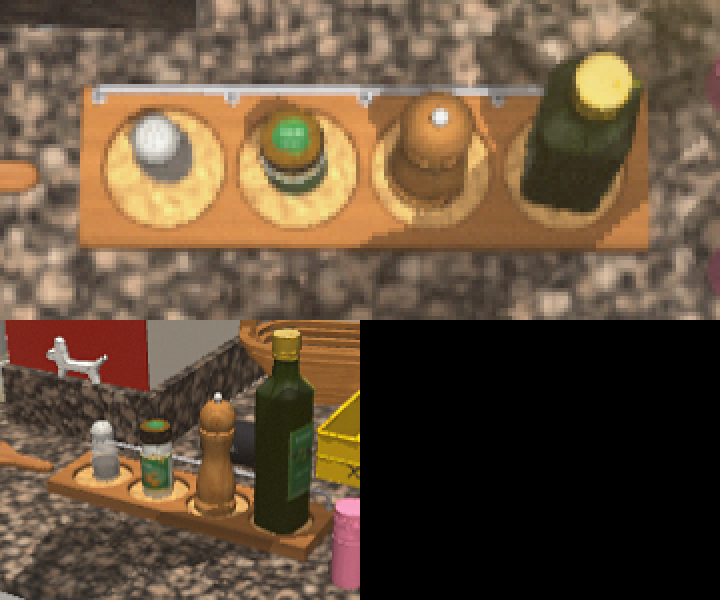

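```bash
python3 - <<'E'
from h import *
np.set_printoptions(precision=4,suppress=True)
t=cam('top');s=cam('scene');c,q=np.cos(.016),np.sin(.016);Rm=np.array([[c,-q],[q,c]])
f=lambda p:Rm.T@(p[:2]-[.5948,-.002])
A=lambda u,v:(220+u/4-.375,170+v/4-.375); B=lambda u,v:(230+u/2-.25,150+(v-320)/2-.25)
for n,a,b,z in [('salt',(156,137),(101,423),.099),('spice',(291,137),(156,424),.115),('mill',(440,117),(218,396),.178),('oil',(604,82),(286,333),.276)]: print(n,f(p2w(t,*A(*a),z)),f(p2w(s,*B(*b),z)))
E
```

```text
salt [0.0051 0.1422] [0.0025 0.1422]
spice [0.0017 0.0494] [0.0051 0.0507]
mill [ 0.0012 -0.0492] [-0.0009 -0.0501]
oil [ 0.0003 -0.1451] [ 0.0049 -0.1415]
```

All four are upright and within about 6 mm of their well centres, in the right order. The lemon and the garlic were never approached, and the mug was kept clear of. I'm handing in.

```bash
python3 -c "
from bench import *
print(close_job())"
```

```text
the job is handed in; nothing more can be done
None
```

Salt, spice, mill and oil stand upright in the rack in height order, salt next to the paddle and oil by the pot, each measured within about 7 mm of its well's centre, and the job is handed in (it returned no verdict).

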